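# Push the tea carton home in its stock lane

## Robot

A 7-joint arm with a two-finger parallel gripper is mounted at the origin on the work surface. World frame = base frame: x ahead of the robot, y to its left, z up, the work surface at z = 0. Lengths are in m, angles in rad, forces in N, time in s.
With the tool pointing down it reaches from about 0.4 to 0.925 m from the base axis. Payload 5.6 kg.
Tool frame: the origin (TCP) lies at the very end of the fingers, on their centre line; the grasp point (between the pads) lies bot.tcp_to_grasp behind it (bot.tcp_to_grasp is the distance from the TCP to the grasp point, in m); z points along the fingers, y is the direction in which the jaws open and shut (so a half turn about z gives the same grasp; the last joint's range is limited). The gripper opens to 85 mm and grips with 20 to 120 N. Pads are 22 mm wide; open, the fingers measure 114 mm over their backs; the gripper's body (76 mm by 85 mm) begins 54 mm behind the grasp point. The pads swing forward as they close: fully open they stand 13 mm farther back than shut.
Start: joints at [-1.217, 0.468, -0.012, 1.603, 0.006, 1.071, -0.056], TCP at [0.251, 0.599, 0.231] pointing down, gripper open.
Joint ranges: [-2.53, 2.53], [-0.31, 2.02], [-1.57, 1.55], [0.28, 2.44], [-1.29, 4.43], [0.15, 1.84], [-2.92, 2.92]. Speed limits (rad/s): [2.57, 2.57, 3.14, 3.14, 3.14, 3.14, 3.14].

## Interface

Orientations are given as a 3x3 rotation matrix whose columns are the frame's x, y, z axes.
In Python, from plant import sensors, imaging, job, bot gives the robot as it stands. The module is installed in compiled form; this text tells all that it offers.
- The arm moves only by the tool drive_tool, never from a script. Its argument "deltas" is a list of rows, each a list of 3 entries, a list of its own where there are three numbers: the shift along the tool's x, y, z in m, then the turn about the tool's z in rad, then the gripper's target within -1 to 1 (shut at 1, half-way at 0, fully open at -1). A call has 1 to 8 rows; each row shifts and turns the commanded pose from where the row before left it, along the tool's axes as they then stand; what a row does not reach is not made up. A row lasts 1/12 s, in which the tool goes at most 41.7 mm and 7.16 degrees, less where a joint would pass 70% of its speed; a pose out of reach is approached as far as the arm can. A call with a gripper value outside its range is refused whole. The fingers move at their own pace and stop on an object; the grip force is fixed at half the most. Time passes only in rows, so rows that do not move let the fingers close. It gives the time, the measured TCP pose, the force and the opening at its end, in the units of the state.
- sensors.sense(): the state, without advancing time (a new reading comes with each control period).
- imaging.get_image(name): name is "side" or "top" or "wrist"; returns the picture (384x512x3 uint8, red, green, blue); there is no depth.
- imaging.get_calibration(name): a dict with "camera_matrix" (3x3 intrinsics, pixels), "dist" ([k1, k2, p1, p2, k3] as OpenCV has them; the pictures are not rectified), "extrinsics" (4x4, takes a point from world to camera coordinates). Camera axes: x right, y down, z forward; pixel columns grow to the right and rows downward; lengths in m; the calibration is good to about 2 mm. A picture is of the moment at which its call begins: read the wrist's pose just before it. get_calibration takes no time and is no camera call; for the wrist camera it gives the pose at the moment of the call.
- job.hand_in(): hands the job in, once; it reports no verdict.
The state is a dict: "t": time; "joint_positions": joint angles; "joint_velocities": joint speeds; "joint_efforts": joint torques, N m; "ee_pos": TCP position; "tool_rot": TCP orientation; "force": force on the tool from outside, world axes, zero at the start; "ft_torque": the same for the moment, N m; "opening": finger opening in m.
Only numpy, scipy, OpenCV 4.12 (cv2) and the standard library are available. Lean on these libraries where they do the work, as an engineer would, in place of code of your own. Each camera call takes 0.05 s, during which the arm holds its last target.

## Task

On the cafe counter, push the white tea carton straight down the lane of the grey tray, between the two brass guide rails, until it sits square and flush against the black end stop. Only push it with the fingers (straighten it up first if it stands crooked or off-centre); do not lift or tip it, and let neither the carton nor the robot touch either brass rail. Leave everything else on the counter where it is, and finish with the hand clear.

Things in the scene. Friction and masses are not known exactly. Their poses are not given: they have to be found in the camera images.
- lane: fixed grey tray, board 8 mm thick. Origin under the middle of the lane's mouth, at counter level; x axis points down the lane from mouth to end stop, y left across it, z up. Bare apron 230 mm wide before the mouth (x -195 to 5 mm); lane part 175 mm wide. Place and heading vary; the lane runs roughly to the robot's left (+y)
- stop (a point): middle of the foot of the black end stop's face, on the board's top: 205 mm down the lane from the mouth, 8 mm above the counter; axes as lane. The stop is fixed, 175 mm wide and 50 mm tall above the board
- rails: two polished brass guide rails fixed on the board along both sides of the lane; origin and axes as lane. Each 8 mm thick, 25 mm tall (top 33 mm above the counter), from x = 1 to 205 mm; inner faces at y = +65.5 and -65.5 mm: free width 131 mm
- carton: white tea carton, red and green band, red flowers on top: 100 mm along its x, 105 mm along its y, 80 mm high, 0.2 to 0.45 kg. Origin: centre of its underside, on the board. Starts on the apron, x roughly down the lane, skew up to 17 degrees and up to 25 mm off the middle line. Slides, does not tip, if pushed at middle height. Home: centre 155 mm down the lane
- honey_jar: small amber honey jar with brass-coloured cap, 54 mm diameter, 75 mm tall, standing beside the left-hand rail; bystander, loose; origin at the centre of its underside
- spice_jar: small clear spice jar with black cap, 44 mm diameter, 85 mm tall, standing beside the right-hand rail; bystander, loose; origin at the centre of its underside
- pen_cup: white cup 68 mm across with pens in it, 140 mm tall overall; bystander, loose; origin at the centre of its underside
- mug: black mug, 80 mm across plus its handle, 90 mm tall; bystander, loose; origin at the centre of its underside
- tape_roll: brown roll of tape lying flat, 90 mm across, 48 mm high; bystander, loose; origin at the centre of its underside
- notes: yellow block of sticky notes, 76 x 76 x 30 mm; bystander, loose; origin at the centre of its underside
- terminal: white card terminal lying flat, 160 x 78 x 30 mm; bystander, loose; origin at the centre of its underside
There are look-alikes about, which are no part of the job. Leave any pink or purple look-alike of the carton alone.

How it is judged:
By the outcome, as a careful person would: the job done as asked, in the order asked, and still so for the second after the job is handed in, with the robot touching nothing.
It also fails if it takes over 64 s, if anything falls off the work surface, if the arm or the gripper's body presses on something with over 40 N, if the wrist force passes 120 N, or if a joint passes its speed limit or range.

## Working session

There is one attempt and no reset: what is moved stays moved. The work goes in short steps, Python scripts to look and compute and a tool call to move; the robot and the scene stay as the last step left them, time stands still between calls to the robot, and variables do not carry over. Pictures are saved under pics/ and viewed, and the job is handed in when it is done.

Besides the shell and the picture viewer there is one more tool, called after "Request:" as a command line: name --argument value ..., lists and objects as JSON in quotes. drive_tool: Moves the arm, as the interface text tells. Its arguments: {"type":"object","properties":{"deltas":{"type":"array"}},"required":["deltas"]}

```bash
mkdir -p pics
cat > h.py <<'E'
import numpy as np, cv2, json
from plant import sensors, imaging, job, bot
def snap(n,tag):
    im=imaging.get_image(n); cv2.imwrite(f'pics/{tag}.png',im[:,:,::-1]); return im
def ray(n,px,cal=None):
    c=cal or imaging.get_calibration(n)
    K=np.array(c['camera_matrix']);d=np.array(c['dist']);E=np.array(c['extrinsics'])
    u=cv2.undistortPoints(np.array(px,float).reshape(-1,1,2),K,d).reshape(-1,2)
    R=E[:3,:3];o=-R.T@E[:3,3]
    return o,np.c_[u,np.ones(len(u))]@R
def onz(n,px,z):
    o,r=ray(n,px); z=np.broadcast_to(z,(len(r),))
    return o+r*((z-o[2])/r[:,2])[:,None]
def proj(n,P):
    c=imaging.get_calibration(n)
    E=np.array(c['extrinsics'])
    return cv2.projectPoints(np.array(P,float).reshape(-1,1,3),cv2.Rodrigues(E[:3,:3])[0],E[:3,3],np.array(c['camera_matrix']),np.array(c['dist']))[0].reshape(-1,2)
E
python3 - <<'E'
from h import *
s=sensors.sense()
for k,v in s.items(): print(k,np.round(v,3).tolist())
print(bot.tcp_to_grasp)
for n in('top','side'): snap(n,n+'0'); c=imaging.get_calibration(n);E=np.array(c['extrinsics']);print(n,np.round(-E[:3,:3].T@E[:3,3],3),np.round(E[:3,:3],2).tolist())
E
```

```text
t 0.0
joint_positions [-1.217, 0.468, -0.012, 1.604, 0.006, 1.071, -0.056]
joint_velocities [-0.002, 0.001, -0.0, -0.001, -0.001, 0.001, -0.0]
joint_efforts [-0.0, -53.238, 0.022, -25.13, 0.012, 0.008, 0.0]
ee_pos [0.251, 0.599, 0.23]
tool_rot [[-0.922, 0.387, -0.001], [0.387, 0.922, -0.002], [-0.0, -0.002, -1.0]]
force [-0.812, 0.01, 0.945]
ft_torque [0.041, -0.017, -0.058]
opening 0.085
0.0187
top [0.26  0.065 1.406] [[-0.02, -1.0, -0.01], [-0.98, 0.02, -0.21], [0.21, 0.0, -0.98]]
side [0.515 0.756 0.702] [[-1.0, -0.04, 0.01], [-0.04, 0.69, -0.72], [0.03, -0.72, -0.7]]
```

View pics/top0.png

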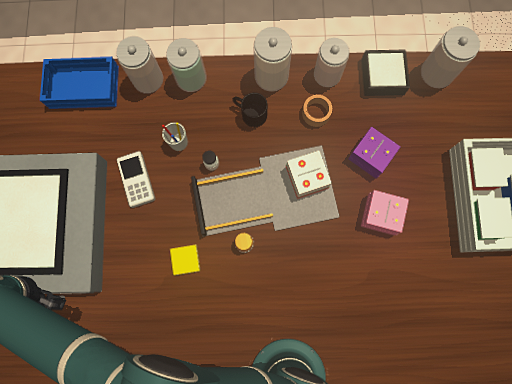

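View pics/side0.png

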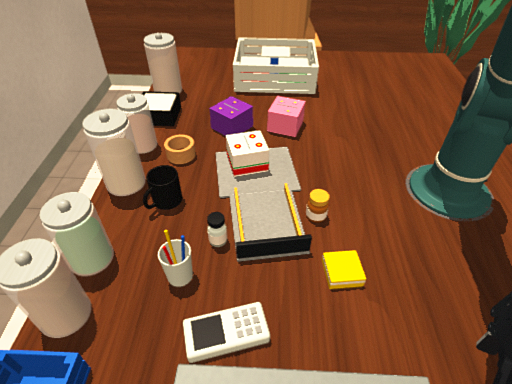

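The white carton with red flowers on the apron, at top (308,173) and side (248,150), matches the description. The purple box at top (376,150) and the pink box at (386,212) are look-alikes standing off the tray. I'll confirm with an enlarged crop.

Run:
```python
import cv2
a=cv2.imread('pics/top0.png')[135:255,180:350]; cv2.imwrite('pics/topc.png',cv2.resize(a,None,fx=4.7,fy=4.7,interpolation=cv2.INTER_CUBIC))
a=cv2.imread('pics/side0.png')[120:265,200:340]; cv2.imwrite('pics/sidec.png',cv2.resize(a,None,fx=4,fy=4,interpolation=cv2.INTER_CUBIC))
```

```text
(no output)
```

View pics/topc.png

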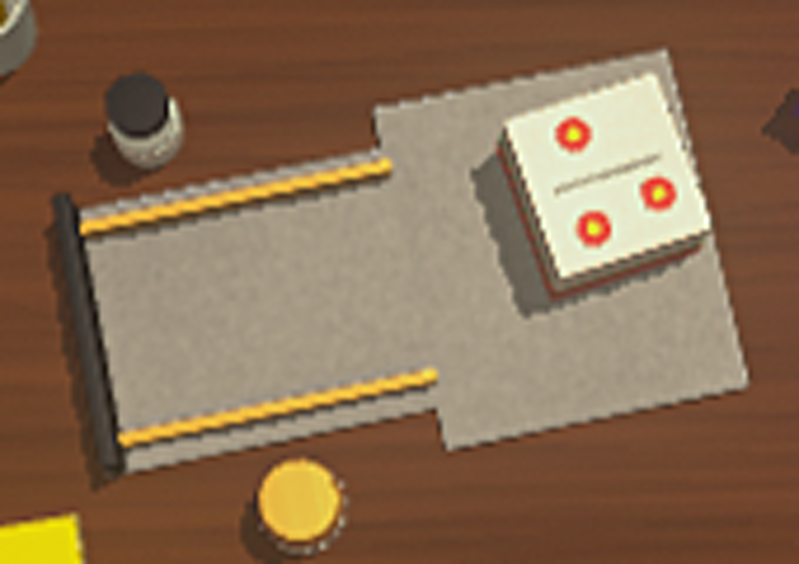

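View pics/sidec.png

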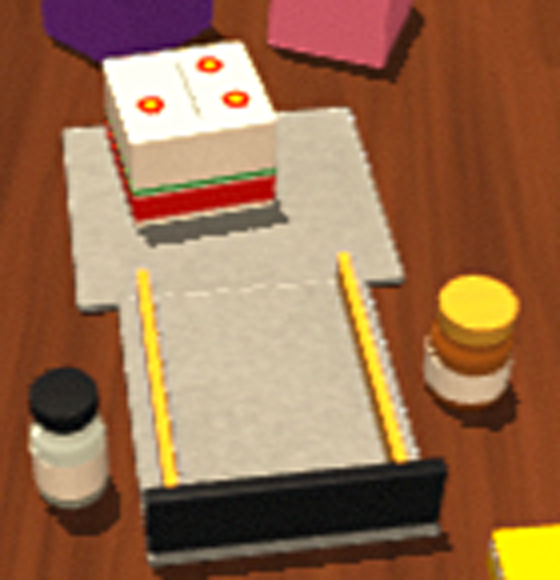

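```bash
cat > fit.py <<'E'
from h import *
from scipy.optimize import least_squares
def T(p,P):
    c,s=np.cos(p[2]),np.sin(p[2]); P=np.array(P,float)
    return np.c_[p[0]+c*P[:,0]-s*P[:,1],p[1]+s*P[:,0]+c*P[:,1],P[:,2]]
def fit(obs,p0):  # obs: list (cam, px list, model pts)
    f=lambda p:np.concatenate([(proj(n,T(p,m))-np.array(px)).ravel() for n,px,m in obs])
    r=least_squares(f,p0,loss='soft_l1'); return r.x,f(r.x).reshape(-1,2)
tc=lambda L,o,s:[(o[0]+(u+.5)/s-.5,o[1]+(v+.5)/s-.5) for u,v in L]
def draw(im,n,p,P,col=(0,255,255)):
    q=proj(n,T(p,P)); return q
E
python3 - <<'E'
from fit import *
lt=tc([(667,50),(748,385),(445,450),(375,105),(390,167),(435,375)],(180,135),4.7)
lm=[(-.195,-.115,.008),(-.195,.115,.008),(.005,.115,.008),(.005,-.115,.008),(.001,-.0695,.033),(.001,.0695,.033)]
ls=tc([(63,130),(350,108),(403,280),(80,308),(143,271),(344,255)],(200,120),4)
p0=[.5,-.0,1.45]
for obs in ([('top',lt,lm)],[('side',ls,lm)],[('top',lt,lm),('side',ls,lm)]):
    p,r=fit(obs,p0);print('lane',p,np.degrees(p[2]));print(np.round(r,1).tolist())
L=p
ct=tc([(505,125),(657,73),(709,232),(562,280)],(180,135),4.7)
# carton: front(+x) side toward stop
cm=[(.05,-.0525,.088),(-.05,-.0525,.088),(-.05,.0525,.088),(.05,.0525,.088)]
cs=tc([(117,133-0),(103,60),(245,42),(275,122),(140,222),(272,200)],(200,120),4)
cms=[cm[0],cm[1],cm[2],cm[3],(.05,-.0525,.008),(.05,.0525,.008)]
for obs in ([('top',ct,cm)],[('side',cs,cms)],[('top',ct,cm),('side',cs,cms)]):
    p,r=fit(obs,[.55,-.15,1.3])
    d=p[:2]-L[:2];c,s=np.cos(L[2]),np.sin(L[2])
    print('carton',p,'in lane',c*d[0]+s*d[1],-s*d[0]+c*d[1],np.degrees(p[2]-L[2]));print(np.round(r,1).tolist())
E
```

```text
lane [0.53223887 0.04283203 1.75106376] 100.32856327507993
[[0.2, -0.3], [0.4, 0.5], [-0.3, 0.1], [-0.9, 0.6], [0.2, -0.7], [0.2, -0.2]]
lane [0.53125706 0.04403128 1.75022631] 100.28058055469747
[[-0.1, -0.2], [0.2, -0.2], [0.8, -0.2], [-0.5, 0.1], [-0.2, 0.3], [-0.1, -0.1]]
lane [0.53169175 0.04325761 1.75080394] 100.31367634478617
[[0.0, -0.1], [0.2, 0.7], [-0.4, 0.3], [-1.0, 0.8], [0.1, -0.6], [0.0, -0.0], [-0.2, -0.3], [-0.0, -0.3], [0.7, -0.4], [-0.7, -0.1], [-0.3, 0.1], [-0.2, -0.3]]
carton [ 0.57520789 -0.07682372  1.86559227] in lane -0.12593209921722343 -0.021314017234312393 6.576887115547991
[[-0.2, -0.4], [-0.1, 0.2], [1.1, -0.2], [-0.5, 0.3]]
carton [ 0.57703305 -0.08080842  1.82468012] in lane -0.13017918643828685 -0.022396279031556204 4.232793385516539
[[2.4, 1.0], [0.5, -1.3], [-0.3, -0.8], [-0.1, -0.8], [-2.2, 0.5], [-0.2, 1.3]]
carton [ 0.57616983 -0.07761069  1.85127934] in lane -0.12687857267030805 -0.022119518576688688 5.75681680851255
[[0.2, -1.1], [0.5, 0.1], [1.2, -0.2], [-0.5, -0.2], [3.1, 2.0], [0.3, -0.4], [-0.6, -0.4], [0.5, -0.5], [-1.5, 1.4], [0.4, 1.6]]
```

```bash
cat >> fit.py <<'E'
L=np.array([0.5317,0.0433,1.7508])
def w2l(P):
    P=np.atleast_2d(P);d=P[:,:2]-L[:2];c,s=np.cos(L[2]),np.sin(L[2]);return np.c_[c*d[:,0]+s*d[:,1],-s*d[:,0]+c*d[:,1]]
def togo(x,y,z,yaw):
    """delta in present tool axes to reach lane (x,y), world z, tool-y heading yaw deg rel. lane x"""
    s=sensors.sense();R=np.array(s['tool_rot']);p=np.array(s['ee_pos'])
    t=T(L,[(x,y,z)])[0]; d=R.T@(t-p)
    a=np.degrees(np.arctan2(R[1,1],R[0,1])); tr=-(np.degrees(L[2])+yaw-a); tr=(tr+180)%360-180
    print('t',round(s['t'],2),'lane',np.round(w2l(p)[0],4),'z',round(p[2],4),'yaw',round(a-np.degrees(L[2]),2),'F',np.round(s['force'],1),'open',round(s['opening'],4),'| tool delta',np.round(d,4),'turn',round(np.radians(tr),4))
E
python3 - <<'E'
from fit import *
for n,px,z in [('tape',(317,104),.048),('mug',(254,103),.09),('pen',(175,130),.09),('spice',(209,157),.085),('honey',(244,241),.075),('purple',(376,150),.08),('pink',(386,210),.08),('jar',(333,52),.1)]:
    q=onz('top',[px],z)[0];print(n,q.round(3),w2l(q).round(3))
togo(-.127,-.14,.231,0)
E
```

```text
tape [ 0.8   -0.115  0.048] [[-0.204 -0.235]]
mug [0.791 0.078 0.09 ] [[-0.012 -0.261]]
pen [0.712 0.313 0.09 ] [[ 0.233 -0.226]]
spice [0.629 0.213 0.085] [[ 0.149 -0.126]]
honey [0.383 0.115 0.075] [[0.097 0.134]]
purple [ 0.64  -0.278  0.08 ] [[-0.335 -0.049]]
pink [ 0.461 -0.293  0.08 ] [[-0.318  0.13 ]]
jar [ 0.947 -0.166  0.1  ] [[-0.28  -0.371]]
t 0.1 lane [0.597  0.1766] z 0.2304 yaw -33.05 F [-0.2 -0.  -0.5] open 0.0853 | tool delta [-6.602e-01 -4.342e-01  2.000e-04] turn -0.5768
```

Request:
drive_tool --deltas '[[[-0.0275, -0.018, 0], 0, -0.4], [[-0.0275, -0.018, 0], 0, -0.4], [[-0.0275, -0.018, 0], 0, -0.4], [[-0.0275, -0.018, 0], 0, -0.4], [[-0.0275, -0.018, 0], 0, -0.4], [[-0.0275, -0.018, 0], 0, -0.4], [[-0.0275, -0.018, 0], 0, -0.4], [[-0.0275, -0.018, 0], 0, -0.4]]'

```text
t: 0.77
ee_pos: [0.399, 0.38, 0.231]
tool_rot: [[-0.922, 0.387, -0.0], [0.387, 0.922, -0.0], [0.0, -0.001, -1.0]]
force: [1.1, -0.4, -0.5]
opening: 0.0596
```

Request:
drive_tool --deltas '[[[-0.0275, -0.018, 0], 0, -0.4], [[-0.0275, -0.018, 0], 0, -0.4], [[-0.0275, -0.018, 0], 0, -0.4], [[-0.0275, -0.018, 0], 0, -0.4], [[-0.0275, -0.018, 0], 0, -0.4], [[-0.0275, -0.018, 0], 0, -0.4], [[-0.0275, -0.018, 0], 0, -0.4], [[-0.0275, -0.018, 0], 0, -0.4]]'

```text
t: 1.43
ee_pos: [0.5461, 0.1623, 0.231]
tool_rot: [[-0.922, 0.386, -0.001], [0.386, 0.922, -0.0], [0.0, -0.0, -1.0]]
force: [0.4, 0.8, -0.2]
opening: 0.0598
```

Request:
drive_tool --deltas '[[[0, 0, 0], -0.1, -0.4], [[0, 0, 0], -0.1, -0.4], [[0, 0, 0], -0.1, -0.4], [[0, 0, 0], -0.1, -0.4], [[0, 0, 0], -0.1, -0.4], [[0, 0, 0], -0.077, -0.4], [[0, 0, 0], 0, -0.4]]'

```text
t: 2.02
ee_pos: [0.5454, 0.1636, 0.2309]
tool_rot: [[-0.983, -0.181, -0.001], [-0.181, 0.983, -0.0], [0.001, 0.0, -1.0]]
force: [0.8, -0.5, 0.1]
opening: 0.0596
```

```bash
python3 -c "
from fit import *
togo(-.127,-.14,.231,0)"
```

```text
t 2.02 lane [ 0.1159 -0.0351] z 0.2309 yaw 0.11 F [ 0.8 -0.5  0.1] open 0.0596 | tool delta [-1.045e-01 -2.431e-01 -2.000e-04] turn 0.0019
```

Request:
drive_tool --deltas '[[[-0.013, -0.0304, 0], 0, -0.4], [[-0.013, -0.0304, 0], 0, -0.4], [[-0.013, -0.0304, 0], 0, -0.4], [[-0.013, -0.0304, 0], 0, -0.4], [[-0.013, -0.0304, 0], 0, -0.4], [[-0.013, -0.0304, 0], 0, -0.4], [[-0.013, -0.0304, 0], 0, -0.4], [[-0.013, -0.0304, 0], 0, -0.4]]'

```text
t: 2.68
ee_pos: [0.6921, -0.0581, 0.2309]
tool_rot: [[-0.984, -0.177, -0.001], [-0.177, 0.984, 0.0], [0.001, 0.0, -1.0]]
force: [0.8, 0.0, -0.3]
opening: 0.0599
```

```bash
python3 -c "
from fit import *
togo(-.127,-.14,.04,0)
snap('wrist','w1');snap('side','s1')
togo(-.127,-.14,.04,0)"
```

```text
t 2.68 lane [-0.1285 -0.1397] z 0.2309 yaw -0.13 F [ 0.8  0.  -0.3] open 0.0599 | tool delta [-0.0005  0.0015  0.1909] turn -0.0022
t 2.78 lane [-0.1349 -0.1392] z 0.2304 yaw -0.6 F [-0.3 -0.7  0. ] open 0.0598 | tool delta [-0.0008  0.0088  0.1904] turn -0.0105
```

View pics/w1.png

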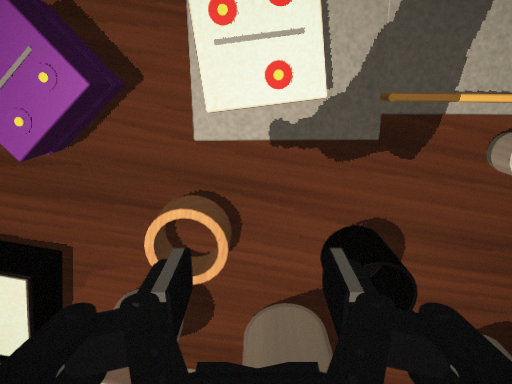

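View pics/s1.png

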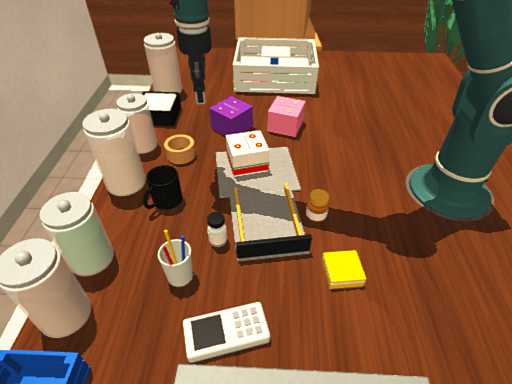

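Request:
drive_tool --deltas '[[[0, 0.002, 0.024], 0, -0.4], [[0, 0.002, 0.024], 0, -0.4], [[0, 0.002, 0.024], 0, -0.4], [[0, 0, 0.024], 0, -0.4], [[0, 0, 0.024], 0, -0.4], [[0, 0, 0.024], 0, -0.4], [[0, 0, 0.024], 0, -0.4], [[0, 0, 0.024], 0, -0.4]]'

```text
t: 3.45
ee_pos: [0.6901, -0.05, 0.038]
tool_rot: [[-0.984, -0.178, -0.001], [-0.178, 0.984, 0.0], [0.0, 0.0, -1.0]]
force: [0.8, -0.0, -0.5]
opening: 0.0599
```

Request:
drive_tool --deltas '[[[0, 0, 0.004], 0, -0.4], [[0, 0, 0], 0, -0.4], [[0, 0, 0], 0, -0.4]]'

```text
t: 3.7
ee_pos: [0.691, -0.0506, 0.0361]
tool_rot: [[-0.984, -0.179, 0.001], [-0.179, 0.984, 0.0], [-0.001, -0.0, -1.0]]
force: [0.7, -0.3, -0.3]
opening: 0.0595
```

```bash
python3 -c "
from fit import *
togo(-.127,-.105,.034,0)
snap('side','s2');snap('wrist','w2')
a=cv2.imread('pics/s2.png')[100:250,130:330];cv2.imwrite('pics/s2c.png',cv2.resize(a,None,fx=4,fy=4))
"
```

```text
t 3.7 lane [-0.1209 -0.1399] z 0.0361 yaw -0.02 F [ 0.7 -0.3 -0.3] open 0.0595 | tool delta [ 0.0349 -0.0061  0.002 ] turn -0.0003
```

View pics/s2c.png

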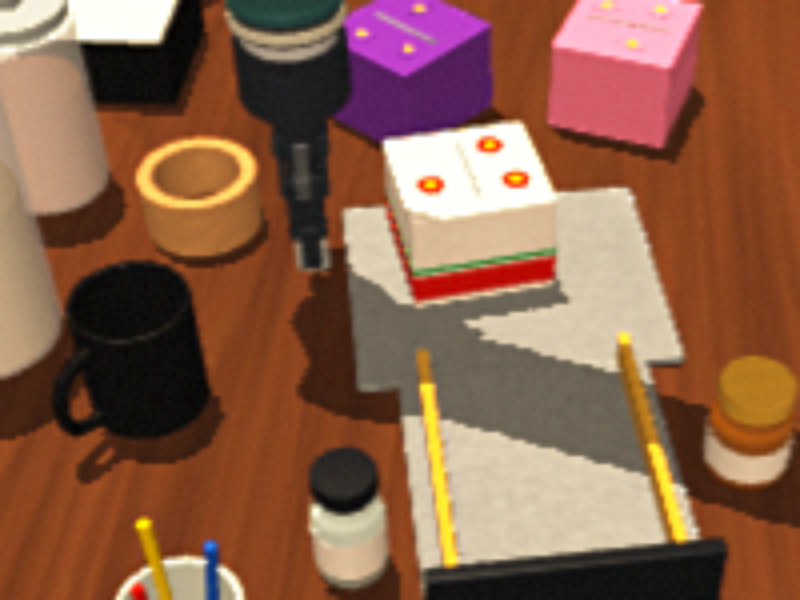

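View pics/w2.png

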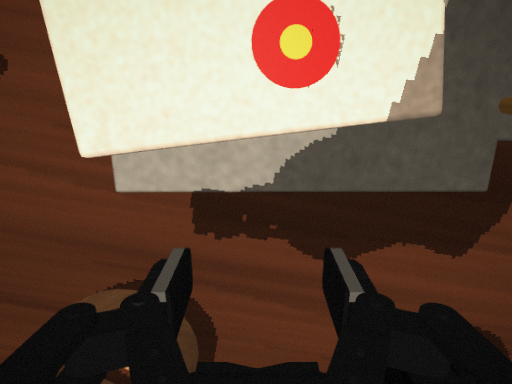

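Request:
drive_tool --deltas '[[[0.0065, -0.003, 0.002], 0, -0.4], [[0.0065, -0.003, 0], 0, -0.4], [[0.0065, 0, 0], 0, -0.4], [[0.0065, 0, 0], 0, -0.4], [[0.0065, 0, 0], 0, -0.4], [[0.0065, 0, 0], 0, -0.4], [[0.004, 0, 0], 0, -0.4], [[0.002, 0, 0], 0, -0.4]]'

```text
t: 4.47
ee_pos: [0.647, -0.065, 0.0335]
tool_rot: [[-0.984, -0.179, 0.001], [-0.179, 0.984, -0.0], [-0.001, -0.0, -1.0]]
force: [1.4, -0.2, -0.2]
opening: 0.0597
```

```bash
python3 -c "
from fit import *
togo(-.127,-.066,.034,0)
"
```

```text
t 4.47 lane [-0.1272 -0.094 ] z 0.0335 yaw 0.01 F [ 1.4 -0.2 -0.2] open 0.0597 | tool delta [ 0.028   0.0002 -0.0005] turn 0.0001
```

Request:
drive_tool --deltas '[[[0.003, 0, 0], 0, -0.4], [[0.003, 0, 0], 0, -0.4], [[0.003, 0, 0], 0, -0.4], [[0.003, 0, 0], 0, -0.4], [[0.003, 0, 0], 0, -0.4], [[0.003, 0, 0], 0, -0.4], [[0.003, 0, 0], 0, -0.4], [[0.003, 0, 0], 0, -0.4]]'

```text
t: 5.13
ee_pos: [0.6236, -0.069, 0.0334]
tool_rot: [[-0.984, -0.179, 0.0], [-0.179, 0.984, 0.0], [-0.0, 0.0, -1.0]]
force: [3.6, 0.6, 0.4]
opening: 0.06
```

Request:
drive_tool --deltas '[[[0.002, 0, 0], 0, -0.4], [[0.001, 0, 0], 0, -0.4], [[0, 0, 0], 0, -0.4], [[0, 0, 0], 0, -0.4]]'

```text
t: 5.47
ee_pos: [0.6204, -0.0698, 0.0332]
tool_rot: [[-0.984, -0.179, -0.001], [-0.179, 0.984, 0.0], [0.001, 0.0, -1.0]]
force: [0.1, -0.2, 0.5]
opening: 0.0597
```

```bash
python3 -c "
from fit import *
togo(-.127,-.066,.034,0)
snap('side','s3');snap('wrist','w3');snap('top','t3')
a=cv2.imread('pics/s3.png')[100:250,170:340];cv2.imwrite('pics/s3c.png',cv2.resize(a,None,fx=4,fy=4,interpolation=cv2.INTER_CUBIC))
a=cv2.imread('pics/t3.png')[135:255,180:350]; cv2.imwrite('pics/t3c.png',cv2.resize(a,None,fx=4.7,fy=4.7,interpolation=cv2.INTER_CUBIC))
"
```

```text
t 5.47 lane [-0.1271 -0.067 ] z 0.0332 yaw 0.0 F [ 0.1 -0.2  0.5] open 0.0597 | tool delta [ 0.001   0.0001 -0.0008] turn 0.0001
```

View pics/s3c.png

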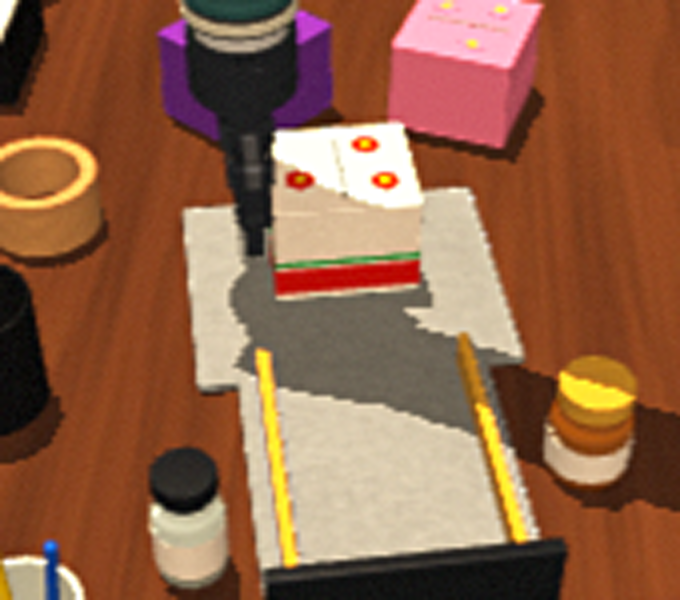

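View pics/w3.png

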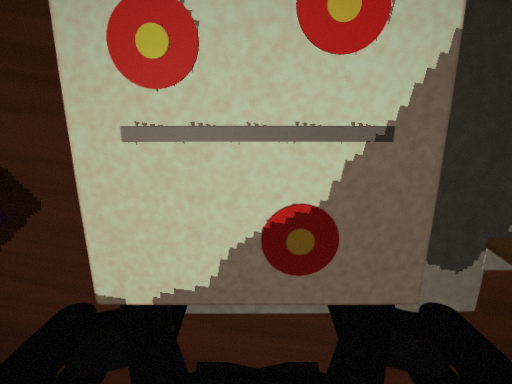

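View pics/t3c.png

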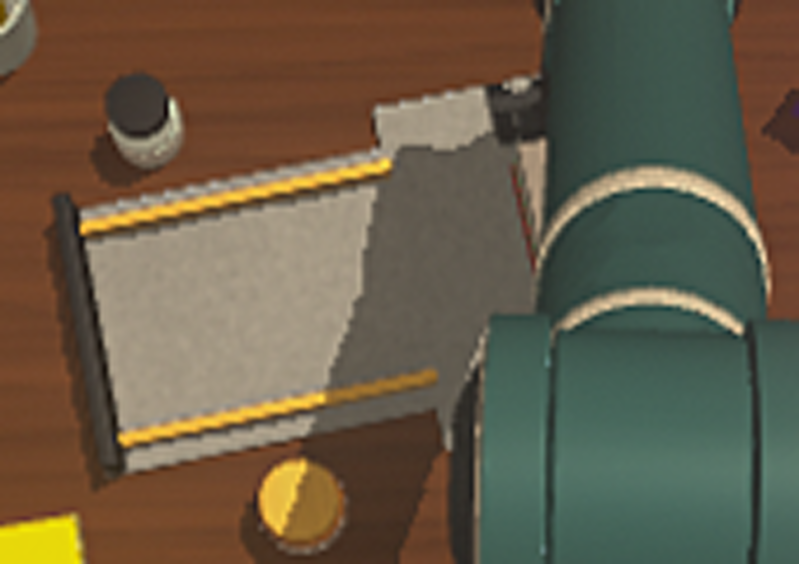

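```bash
python3 -c "
from fit import *
q=onz('wrist',[(97,303),(422,303),(121,134),(394,134)],.088);print(w2l(q).round(4))
q=onz('wrist',[(440,313),(478,312)],.008);print('apron edge (expect y -.115)',w2l(q).round(4))
s=tc([(273,215),(271,128),(404,123),(420,207),(277,296),(420,284)],(170,100),4)
cm=[(.05,-.0525,.088),(-.05,-.0525,.088),(-.05,.0525,.088),(.05,.0525,.088),(.05,-.0525,.008),(.05,.0525,.008)]
p,r=fit([('side',s,cm)],[.55,-.08,1.75]);print(w2l(p[:2]),np.degrees(p[2]-L[2]),r.round(1).tolist())
"
```

```text
[[-0.1769 -0.0515]
 [-0.0782 -0.0518]
 [-0.1633 -0.0008]
 [-0.0931 -0.0009]]
apron edge (expect y -.115) [[-0.0204 -0.1156]
 [ 0.0027 -0.1154]]
[[-0.12812759  0.00263095]] -2.7520155006932967 [[0.0, -0.9], [-1.1, 0.1], [0.7, -0.2], [0.8, -0.7], [-0.2, 0.5], [-0.4, 1.6]]
```

Request:
drive_tool --deltas '[[[-0.01, 0, 0], 0, -0.4], [[-0.015, 0, 0], 0, -0.4], [[-0.015, 0, -0.02], 0, -0.4], [[0, 0, -0.03], 0, -0.4], [[0, 0, -0.03], 0, -0.4], [[0, 0, -0.03], 0, -0.4], [[0, 0, -0.03], 0, -0.4], [[0, 0, 0], 0, -0.4]]'

```text
t: 6.28
ee_pos: [0.6644, -0.0629, 0.1803]
tool_rot: [[-0.984, -0.179, 0.011], [-0.179, 0.984, -0.001], [-0.011, -0.003, -1.0]]
force: [0.6, 0.1, 0.0]
opening: 0.0597
```

Request:
drive_tool --deltas '[[[0, 0, 0], 0.1, -0.4], [[0, 0, 0], 0.1, -0.4], [[0, 0, 0], 0.1, -0.4], [[0, 0, 0], 0.1, -0.4], [[0, 0, 0], 0.1, -0.4], [[0, 0, 0], 0.1, -0.4], [[0, 0, 0], 0.1, -0.4], [[0, 0, 0], 0.1, -0.4]]'

```text
t: 6.95
ee_pos: [0.6605, -0.0624, 0.173]
tool_rot: [[-0.811, 0.585, -0.0], [0.585, 0.811, -0.0], [0.0, -0.0, -1.0]]
force: [-0.5, -0.1, 0.1]
opening: 0.0599
```

Request:
drive_tool --deltas '[[[0, 0, 0], 0.1, -0.4], [[0, 0, 0], 0.1, -0.4], [[0, 0, 0], 0.1, -0.4], [[0, 0, 0], 0.1, -0.4], [[0, 0, 0], 0.1, -0.4], [[0, 0, 0], 0.1, -0.4], [[0, 0, 0], 0.1, -0.4], [[0, 0, 0], 0.071, -0.4]]'

```text
t: 7.62
ee_pos: [0.6605, -0.0622, 0.173]
tool_rot: [[-0.175, 0.985, -0.0], [0.985, 0.175, -0.0], [-0.0, -0.0, -1.0]]
force: [-0.0, -0.2, -0.7]
opening: 0.0596
```

```bash
python3 -c "
from fit import *
togo(-.213,0,.18,-90)
print(np.round(sensors.sense()['joint_positions'],2))"
```

```text
t 7.62 lane [-0.1269 -0.1078] z 0.173 yaw -90.25 F [-0.  -0.2 -0.7] open 0.0596 | tool delta [-0.0866 -0.1074 -0.0069] turn -0.0043
[-0.33  0.59  0.53  1.64 -0.34  1.    0.49]
```

Request:
drive_tool --deltas '[[[-0.0108, -0.0134, 0], 0, -0.4], [[-0.0108, -0.0134, 0], 0, -0.4], [[-0.0108, -0.0134, 0], 0, -0.4], [[-0.0108, -0.0134, 0], 0, -0.4], [[-0.0108, -0.0134, 0], 0, -0.4], [[-0.0108, -0.0134, 0], 0, -0.4], [[-0.0108, -0.0134, 0], 0, -0.4], [[-0.0108, -0.0134, 0], 0, -0.4]]'

```text
t: 8.28
ee_pos: [0.569, -0.1682, 0.1734]
tool_rot: [[-0.178, 0.984, 0.0], [0.984, 0.178, 0.0], [0.0, 0.0, -1.0]]
force: [-0.1, -0.1, -0.0]
opening: 0.0602
```

Request:
drive_tool --deltas '[[[0, 0, 0], 0, -0.4], [[0, 0, 0], 0, -0.4]]'

```text
t: 8.45
ee_pos: [0.5695, -0.1681, 0.1736]
tool_rot: [[-0.176, 0.984, 0.001], [0.984, 0.176, 0.0], [0.0, 0.001, -1.0]]
force: [0.1, 0.7, 1.0]
opening: 0.0597
```

```bash
python3 -c "
from fit import *
togo(-.213,0,.04,-90)
snap('side','s4');snap('wrist','w4')
a=cv2.imread('pics/s4.png')[60:250,170:370];cv2.imwrite('pics/s4c.png',cv2.resize(a,None,fx=3,fy=3,interpolation=cv2.INTER_CUBIC))
"
```

```text
t 8.45 lane [-0.2147  0.0007] z 0.1736 yaw -90.15 F [0.1 0.7 1. ] open 0.0597 | tool delta [0.0017 0.0006 0.1336] turn -0.0027
```

View pics/s4c.png

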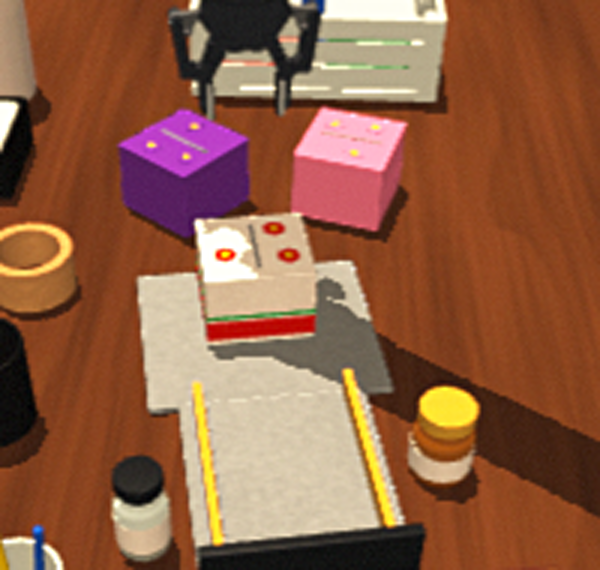

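View pics/w4.png

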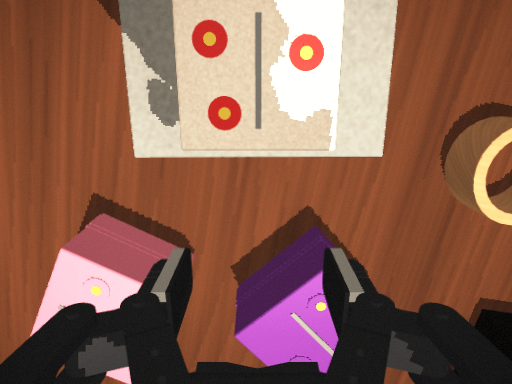

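```bash
python3 -c "
from fit import *
w=lambda P,z:w2l(onz('wrist',P,z)).round(4).tolist()
print('carton rear',w([(182,150),(331,149.5)],.088))
print('bar',w([(258,12),(258,128)],.088))
print('apron',w([(135,157),(383,156.5),(396,2)],.008))
print('purple',w([(318,228)],.08),w([(310,207)],.0),w([(232,268)],.0),'pink',w([(103,213)],.08))
q=tc([(120,148)],(170,60),3);print(q)
"
python3 - <<'E'
import sys; sys.path.insert(0,'.')
E
```

```text
carton rear [[-0.1768, 0.0502], [-0.1765, -0.0503]]
bar [[-0.0925, -0.0011], [-0.1623, -0.0011]]
apron [[-0.1971, 0.1119], [-0.1968, -0.1163], [-0.0685, -0.1141]]
purple [[-0.2372, -0.0461]] [[-0.2488, -0.0525]] [[-0.3163, 0.0258]] pink [[-0.2252, 0.1143]]
[(209.66666666666666, 109.0)]
```

Request:
drive_tool --deltas '[[[0.008, 0, 0.0], -0.0027, -0.4], [[0.008, 0.0005, 0.01], 0, -0.4], [[0, 0, 0.02], 0, -0.4], [[0, 0, 0.024], 0, -0.4], [[0, 0, 0.024], 0, -0.4], [[0, 0, 0.024], 0, -0.4], [[0, 0, 0.02], 0, -0.4], [[0, 0, 0.0115], 0, -0.4]]'

```text
t: 9.22
ee_pos: [0.5663, -0.1486, 0.0365]
tool_rot: [[-0.184, 0.983, -0.004], [0.983, 0.184, 0.001], [0.002, -0.004, -1.0]]
force: [-1.3, 0.7, 0.5]
opening: 0.0594
```

Request:
drive_tool --deltas '[[[0, 0, 0], 0, -0.4], [[0, 0, 0], 0, -0.4]]'

```text
t: 9.38
ee_pos: [0.5676, -0.1502, 0.0393]
tool_rot: [[-0.183, 0.983, -0.001], [0.983, 0.183, 0.0], [0.0, -0.001, -1.0]]
force: [0.3, -0.6, 0.8]
opening: 0.0597
```

```bash
python3 -c "
from fit import *
togo(-.1,0,.04,-90)
"
```

```text
t 9.38 lane [-0.1968 -0.0007] z 0.0393 yaw -89.8 F [ 0.3 -0.6  0.8] open 0.0597 | tool delta [ 0.0968 -0.0004 -0.0006] turn 0.0036
```

Request:
drive_tool --deltas '[[[0.003, 0, -0.001], 0.0036, -0.4], [[0.004, 0, 0], 0, -0.4], [[0.005, 0, 0], 0, -0.4], [[0.005, 0, 0], 0, -0.4], [[0.005, 0, 0], 0, -0.4], [[0.005, 0, 0], 0, -0.4], [[0.005, 0, 0], 0, -0.4], [[0.005, 0, 0], 0, -0.4]]'

```text
t: 10.05
ee_pos: [0.5613, -0.1143, 0.041]
tool_rot: [[-0.178, 0.984, 0.001], [0.984, 0.178, -0.0], [-0.0, 0.001, -1.0]]
force: [0.1, -3.7, 1.5]
opening: 0.0593
```

Request:
drive_tool --deltas '[[[0.005, 0, 0], 0, -0.4], [[0.005, 0, 0], 0, -0.4], [[0.005, 0, 0], 0, -0.4], [[0.004, 0, 0], 0, -0.4], [[0.002, 0, 0], 0, -0.4], [[0, 0, 0], 0, -0.4]]'

```text
t: 10.55
ee_pos: [0.5574, -0.0929, 0.0408]
tool_rot: [[-0.179, 0.984, -0.0], [0.984, 0.179, 0.001], [0.001, -0.0, -1.0]]
force: [0.7, -1.5, 3.8]
opening: 0.0599
```

```bash
python3 -c "
from fit import *
togo(-.1,0,.04,-90)
snap('side','s5');snap('wrist','w5');snap('top','t5')
a=cv2.imread('pics/s5.png')[110:260,200:340];cv2.imwrite('pics/s5c.png',cv2.resize(a,None,fx=4,fy=4,interpolation=cv2.INTER_CUBIC))
a=cv2.imread('pics/t5.png')[135:255,180:350]; cv2.imwrite('pics/t5c.png',cv2.resize(a,None,fx=4.7,fy=4.7,interpolation=cv2.INTER_CUBIC))
"
```

```text
t 10.55 lane [-0.1386 -0.0008] z 0.0408 yaw -90.01 F [ 0.7 -1.5  3.8] open 0.0599 | tool delta [ 0.0386 -0.0009  0.0008] turn -0.0003
```

View pics/s5c.png

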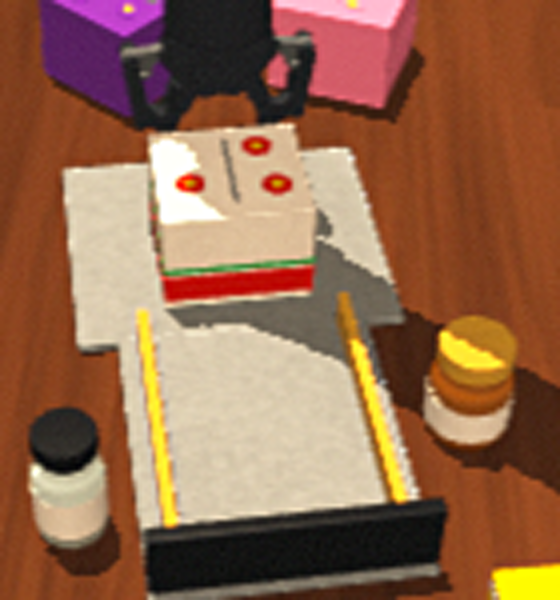

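View pics/w5.png

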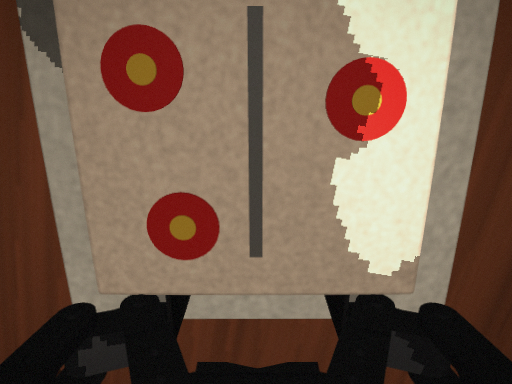

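View pics/t5c.png

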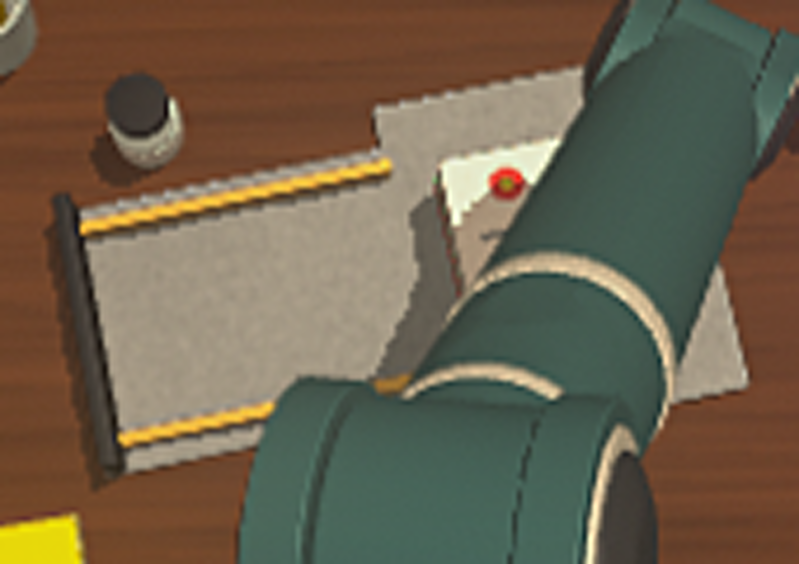

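```bash
python3 -c "
from fit import *
w=lambda P,z:w2l(onz('wrist',P,z)).round(4).tolist()
print('carton rear',w([(99,293),(414,293)],.088))
print('bar',w([(255,6),(256,257)],.088))
print('apron',w([(72,319),(446,319)],.008))
s=tc([(159,217),(148,137),(296,124),(316,207),(168,300),(313,290)],(200,110),4)
cm=[(.05,-.0525,.088),(-.05,-.0525,.088),(-.05,.0525,.088),(.05,.0525,.088),(.05,-.0525,.008),(.05,.0525,.008)]
p,r=fit([('side',s,cm)],[.55,-.08,1.75]);print(w2l(p[:2]),np.degrees(p[2]-L[2]),r.round(1).tolist())
# lane via side foot/rails
rs=tc([(143,312),(343,293),(170,521),(402,498)],(200,110),4)
print('rails side',w2l(onz('side',rs,.033)).round(4).tolist())
"
```

```text
carton rear [[-0.1261, 0.0511], [-0.1262, -0.0517]]
bar [[-0.0427, -0.0001], [-0.1129, -0.0002]]
apron [[-0.1983, 0.1147], [-0.1985, -0.1175]]
[[-0.07935449  0.00207685]] -0.7914643967754451 [[0.8, 0.2], [0.5, -2.1], [-0.4, -1.2], [0.3, -0.1], [-0.8, 1.2], [-0.4, 0.9]]
rails side [[0.0016, -0.0687], [0.0001, 0.0696], [0.1813, -0.0694], [0.1819, 0.07]]
```

Request:
drive_tool --deltas '[[[0.004, 0, 0], 0, -0.4], [[0.006, 0, 0], 0, -0.4], [[0.006, 0, 0], 0, -0.4], [[0.006, 0, 0], 0, -0.4], [[0.006, 0, 0], 0, -0.4], [[0.006, 0, 0], 0, -0.4], [[0.006, 0, 0], 0, -0.4], [[0.006, 0, 0], 0, -0.4]]'

```text
t: 11.37
ee_pos: [0.549, -0.0478, 0.0408]
tool_rot: [[-0.178, 0.984, -0.0], [0.984, 0.178, 0.0], [0.0, -0.0, -1.0]]
force: [1.1, -3.6, 1.7]
opening: 0.0599
```

Request:
drive_tool --deltas '[[[0.006, 0, 0], 0, -0.4], [[0.006, 0, 0], 0, -0.4], [[0.006, 0, 0], 0, -0.4], [[0.006, 0, 0], 0, -0.4], [[0.005, 0, 0], 0, -0.4], [[0.003, 0, 0], 0, -0.4], [[0, 0, 0], 0, -0.4]]'

```text
t: 11.95
ee_pos: [0.5432, -0.0157, 0.0407]
tool_rot: [[-0.179, 0.984, -0.001], [0.984, 0.179, 0.001], [0.001, -0.0, -1.0]]
force: [0.5, 1.1, 2.9]
opening: 0.0595
```

```bash
python3 -c "
from fit import *
togo(.09,0,.04,-90)
snap('side','s6');snap('wrist','w6')
a=cv2.imread('pics/s6.png')[110:260,200:340];cv2.imwrite('pics/s6c.png',cv2.resize(a,None,fx=4,fy=4,interpolation=cv2.INTER_CUBIC))
"
```

```text
t 11.95 lane [-0.0601 -0.0008] z 0.0407 yaw -89.98 F [0.5 1.1 2.9] open 0.0595 | tool delta [ 0.1501 -0.0008  0.0009] turn 0.0003
```

View pics/s6c.png

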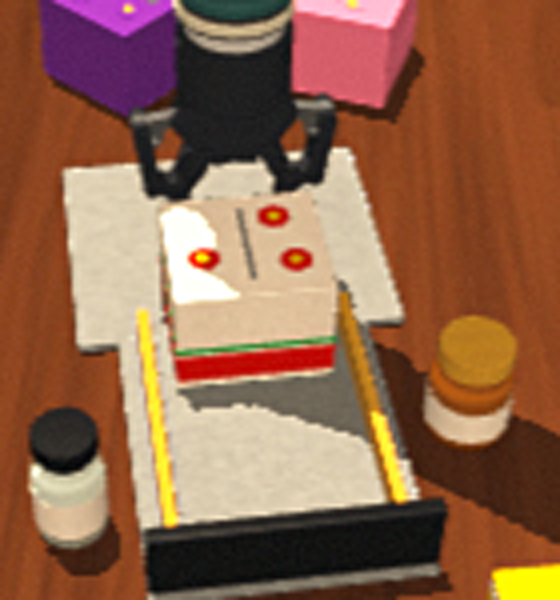

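View pics/w6.png

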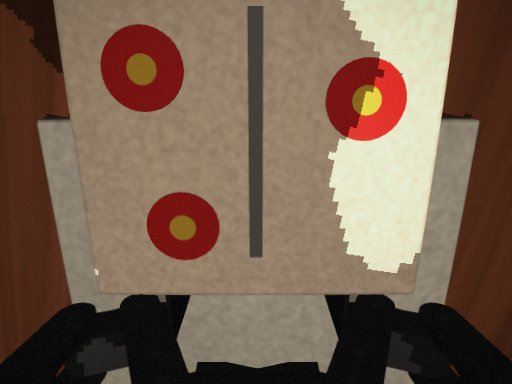

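```bash
python3 -c "
from fit import *
w=lambda P,z:w2l(onz('wrist',P,z)).round(4).tolist()
print('bar',w([(255.5,6),(256,257)],.088))
print('apron front corners',w([(40,121),(477,120)],.008))
rs=tc([(180,380),(333,372)],(200,110),4)
print('carton foot',w2l(onz('side',rs,.008)).round(4).tolist())
"
```

```text
bar [[0.0357, -0.0002], [-0.0344, -0.0002]]
apron front corners [[0.0007, 0.1112], [0.0009, -0.1132]]
carton foot [[0.0444, -0.0486], [0.0501, 0.0546]]
```

Request:
drive_tool --deltas '[[[0.004, 0, 0], 0, -0.4], [[0.006, 0, 0], 0, -0.4], [[0.006, 0, 0], 0, -0.4], [[0.006, 0, 0], 0, -0.4], [[0.006, 0, 0], 0, -0.4], [[0.006, 0, 0], 0, -0.4], [[0.006, 0, 0], 0, -0.4], [[0.006, 0, 0], 0, -0.4]]'

```text
t: 12.72
ee_pos: [0.5351, 0.0288, 0.0408]
tool_rot: [[-0.178, 0.984, -0.0], [0.984, 0.178, -0.0], [0.0, -0.0, -1.0]]
force: [1.3, -4.1, 3.4]
opening: 0.0599
```

Request:
drive_tool --deltas '[[[0.006, 0, 0], 0, -0.4], [[0.006, 0, 0], 0, -0.4], [[0.006, 0, 0], 0, -0.4], [[0.006, 0, 0], 0, -0.4], [[0.006, 0, 0], 0, -0.4], [[0.006, 0, 0], 0, -0.4], [[0.005, 0, 0], 0, -0.4], [[0.004, 0, 0], 0, -0.4]]'

```text
t: 13.38
ee_pos: [0.5271, 0.0732, 0.0408]
tool_rot: [[-0.179, 0.984, -0.0], [0.984, 0.179, 0.0], [0.0, -0.0, -1.0]]
force: [0.3, -4.3, 1.3]
opening: 0.0597
```

```bash
python3 -c "
from fit import *
togo(.0924,0,.04,-90)
snap('side','s7');snap('wrist','w7')
a=cv2.imread('pics/s7.png')[110:260,200:340];cv2.imwrite('pics/s7c.png',cv2.resize(a,None,fx=4,fy=4,interpolation=cv2.INTER_CUBIC))
togo(.0924,0,.04,-90)
"
```

```text
t 13.38 lane [ 0.0302 -0.0009] z 0.0408 yaw -90.03 F [ 0.3 -4.3  1.3] open 0.0597 | tool delta [ 0.0622 -0.0009  0.0008] turn -0.0005
t 13.48 lane [ 0.031  -0.0009] z 0.0408 yaw -89.98 F [1.1 0.8 1.5] open 0.0599 | tool delta [ 0.0614 -0.0009  0.0008] turn 0.0004
```

View pics/s7c.png

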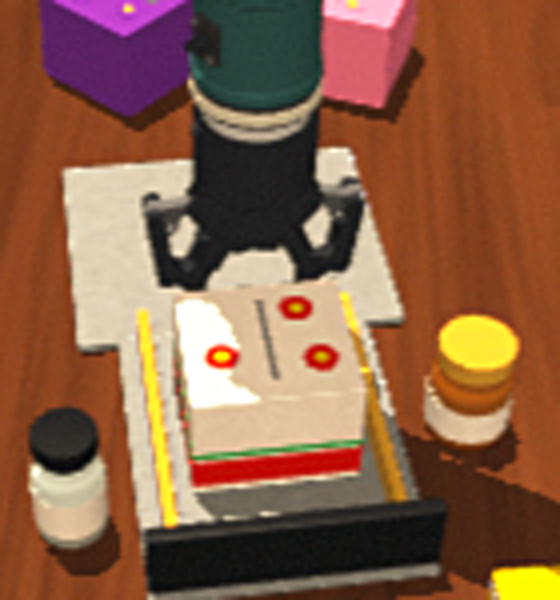

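View pics/w7.png

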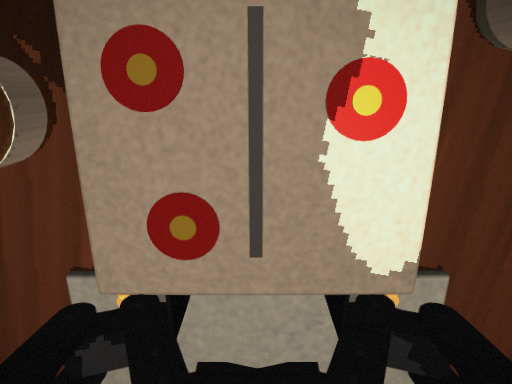

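Request:
drive_tool --deltas '[[[0.004, 0, 0], 0, -0.4], [[0.006, 0, 0], 0, -0.4], [[0.006, 0, 0], 0, -0.4], [[0.006, 0, 0], 0, -0.4], [[0.006, 0, 0], 0, -0.4], [[0.006, 0, 0], 0, -0.4], [[0.006, 0, 0], 0, -0.4], [[0.004, 0, 0], 0, -0.4]]'

```text
t: 14.15
ee_pos: [0.5193, 0.1167, 0.0408]
tool_rot: [[-0.179, 0.984, -0.0], [0.984, 0.179, 0.0], [0.0, 0.0, -1.0]]
force: [0.7, -3.8, 2.5]
opening: 0.0597
```

Request:
drive_tool --deltas '[[[0.003, 0, 0], 0, -0.4], [[0.003, 0, 0], 0, -0.4], [[0.003, 0, 0], 0, -0.4], [[0.002, 0, 0], 0, -0.4]]'

```text
t: 14.48
ee_pos: [0.5174, 0.1268, 0.0408]
tool_rot: [[-0.178, 0.984, -0.0], [0.984, 0.178, -0.0], [-0.0, -0.0, -1.0]]
force: [0.6, -3.9, 1.9]
opening: 0.0599
```

```bash
python3 -c "
from fit import *
togo(.0924,0,.04,-90)
"
```

```text
t 14.48 lane [ 0.0847 -0.0009] z 0.0408 yaw -90.06 F [ 0.6 -3.9  1.9] open 0.0599 | tool delta [ 0.0077 -0.0009  0.0008] turn -0.001
```

Request:
drive_tool --deltas '[[[0.0015, 0, 0], 0, -0.4], [[0.0015, 0, 0], 0, -0.4], [[0.0015, 0, 0], 0, -0.4]]'

```text
t: 14.73
ee_pos: [0.5167, 0.1309, 0.0408]
tool_rot: [[-0.178, 0.984, 0.0], [0.984, 0.178, -0.0], [-0.0, 0.0, -1.0]]
force: [0.1, -4.9, 3.4]
opening: 0.0598
```

Request:
drive_tool --deltas '[[[0.001, 0, 0], 0, -0.4], [[0.001, 0, 0], 0, -0.4]]'

```text
t: 14.9
ee_pos: [0.5165, 0.1326, 0.0408]
tool_rot: [[-0.178, 0.984, 0.0], [0.984, 0.178, -0.0], [-0.001, 0.0, -1.0]]
force: [1.8, -7.4, 2.4]
opening: 0.0591
```

```bash
python3 -c "
from fit import *
togo(.0924,0,.04,-90)
snap('side','s8');
a=cv2.imread('pics/s8.png')[140:260,210:330];cv2.imwrite('pics/s8c.png',cv2.resize(a,None,fx=5,fy=5,interpolation=cv2.INTER_CUBIC))
"
```

```text
t 14.9 lane [ 0.0906 -0.0011] z 0.0408 yaw -90.05 F [ 1.8 -7.4  2.4] open 0.0591 | tool delta [ 0.0018 -0.0011  0.0008] turn -0.0009
```

View pics/s8c.png

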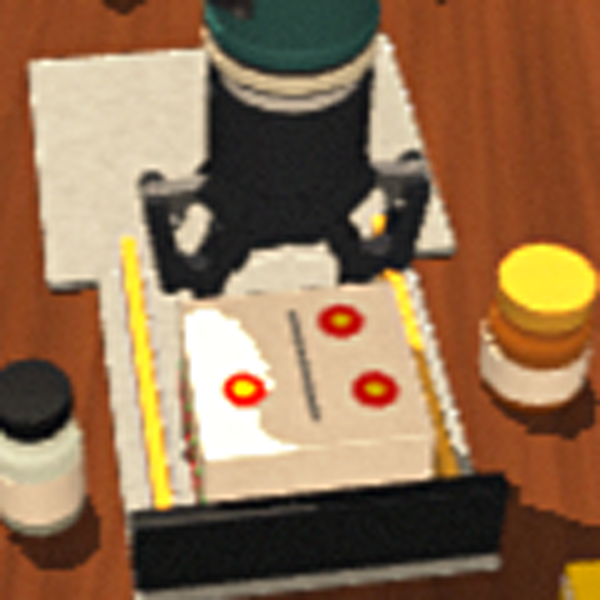

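Request:
drive_tool --deltas '[[[0.001, 0, 0], 0, -0.4], [[0.0005, 0, 0], 0, -0.4]]'

```text
t: 15.12
ee_pos: [0.5165, 0.1326, 0.0409]
tool_rot: [[-0.178, 0.984, 0.001], [0.984, 0.178, -0.002], [-0.002, 0.0, -1.0]]
force: [2.4, -10.2, 3.0]
opening: 0.06
```

Request:
drive_tool --deltas '[[[0.001, 0, 0], 0, -0.4], [[0.001, 0, 0], 0, -0.4]]'

```text
t: 15.28
ee_pos: [0.5165, 0.1326, 0.0409]
tool_rot: [[-0.177, 0.984, 0.002], [0.984, 0.177, -0.004], [-0.005, 0.001, -1.0]]
force: [2.3, -15.4, 3.4]
opening: 0.0597
```

Request:
drive_tool --deltas '[[[0.001, 0, 0], 0, -0.4], [[0, 0, 0], 0, -0.4], [[0, 0, 0], 0, -0.4]]'

```text
t: 15.53
ee_pos: [0.5166, 0.1326, 0.0409]
tool_rot: [[-0.176, 0.984, 0.002], [0.984, 0.176, -0.005], [-0.005, 0.001, -1.0]]
force: [2.6, -15.3, 3.7]
opening: 0.0598
```

```bash
python3 -c "
from fit import *
togo(.0924,0,.04,-90)
snap('side','s9');snap('wrist','w9')
a=cv2.imread('pics/s9.png')[140:260,210:330];cv2.imwrite('pics/s9c.png',cv2.resize(a,None,fx=5,fy=5,interpolation=cv2.INTER_CUBIC))
"
```

```text
t 15.53 lane [ 0.0905 -0.0011] z 0.0409 yaw -90.15 F [  2.6 -15.3   3.7] open 0.0598 | tool delta [ 0.0019 -0.0011  0.0009] turn -0.0026
```

View pics/s9c.png

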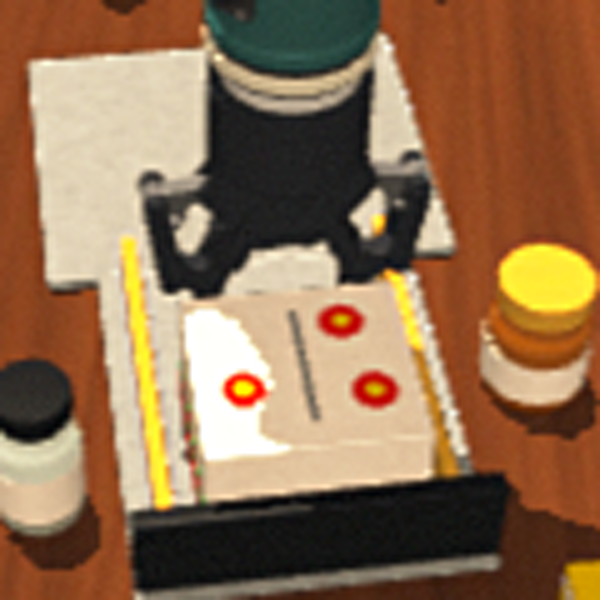

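View pics/w9.png

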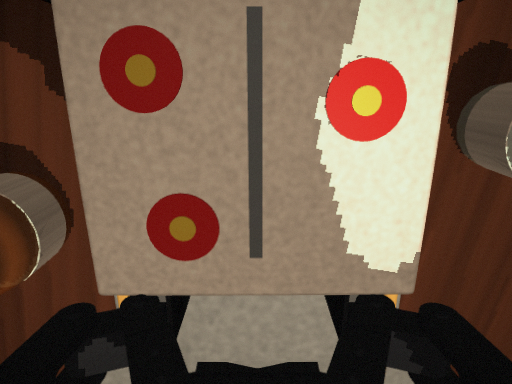

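Request:
drive_tool --deltas '[[[-0.003, 0, 0], 0, -0.4], [[-0.003, 0, 0], 0, -0.4], [[-0.005, 0, 0], 0, -0.4], [[-0.01, 0, 0], 0, -0.4], [[-0.015, 0, 0], 0, -0.4], [[-0.015, 0, 0], 0, -0.4], [[-0.015, 0, 0], 0, -0.4], [[-0.005, 0, 0], 0, -0.4]]'

```text
t: 16.3
ee_pos: [0.5283, 0.065, 0.0408]
tool_rot: [[-0.175, 0.984, -0.0], [0.984, 0.175, -0.001], [-0.001, -0.0, -1.0]]
force: [0.2, -1.4, 0.2]
opening: 0.0599
```

Request:
drive_tool --deltas '[[[0, 0, -0.02], 0, -0.4], [[0, 0, -0.03], 0, -0.4], [[0, 0, -0.03], 0, -0.4], [[0, 0, -0.03], 0, -0.4], [[0, 0, -0.03], 0, -0.4], [[0, 0, -0.02], 0, -0.4], [[0, 0, 0], 0, -0.4], [[0, 0, 0], 0, -0.4]]'

```text
t: 16.97
ee_pos: [0.5285, 0.0683, 0.2017]
tool_rot: [[-0.179, 0.984, 0.002], [0.984, 0.179, 0.002], [0.001, 0.002, -1.0]]
force: [0.5, 0.7, -0.2]
opening: 0.0594
```

```bash
python3 -c "
from fit import *
togo(-.2,0,.2,-90)
snap('side','s10');snap('wrist','w10');snap('top','t10')
a=cv2.imread('pics/s10.png')[140:260,210:330];cv2.imwrite('pics/s10c.png',cv2.resize(a,None,fx=5,fy=5,interpolation=cv2.INTER_CUBIC))
"
```

```text
t 16.97 lane [ 0.0252 -0.0013] z 0.2017 yaw -90.0 F [ 0.5  0.7 -0.2] open 0.0594 | tool delta [-0.2252 -0.0014  0.0014] turn 0.0001
```

View pics/s10c.png

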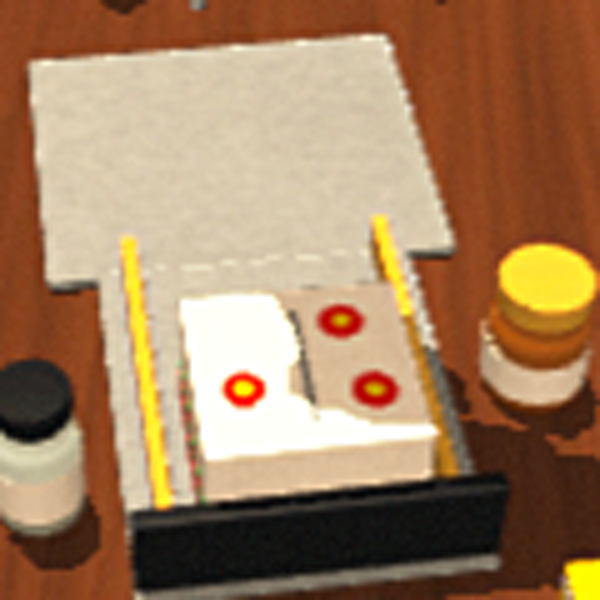

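View pics/w10.png

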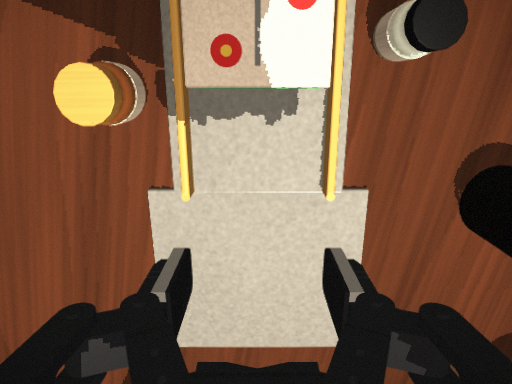

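View pics/t10.png

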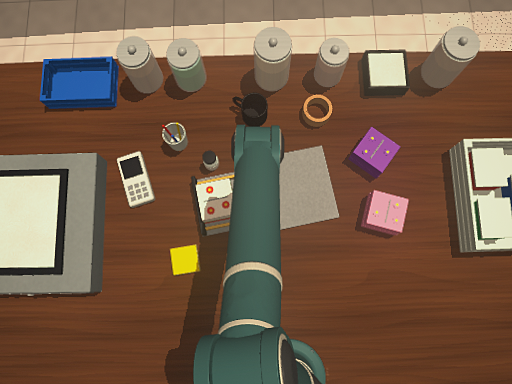

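Request:
drive_tool --deltas '[[[-0.025, 0, 0], 0, -0.4], [[-0.03, 0, 0], 0, -0.4], [[-0.03, 0, 0], 0, -0.4], [[-0.03, 0, 0], 0, -0.4], [[-0.03, 0, 0], 0, -0.4], [[-0.025, 0, 0], 0, -0.4], [[0, 0, 0], 0, -0.4], [[0, 0, 0], 0, -0.4]]'

```text
t: 17.78
ee_pos: [0.5576, -0.1014, 0.1994]
tool_rot: [[-0.175, 0.985, -0.003], [0.985, 0.175, -0.001], [-0.0, -0.003, -1.0]]
force: [-0.7, 1.4, -0.4]
opening: 0.0599
```

```bash
python3 -c "
from fit import *
togo(-.2,0,.2,-90)
snap('top','t11')
a=cv2.imread('pics/t11.png')[135:255,180:350]; cv2.imwrite('pics/t11c.png',cv2.resize(a,None,fx=4.7,fy=4.7,interpolation=cv2.INTER_CUBIC))
"
```

```text
t 17.78 lane [-0.147   0.0005] z 0.1994 yaw -90.26 F [-0.7  1.4 -0.4] open 0.0599 | tool delta [-0.053   0.0007 -0.0006] turn -0.0045
```

View pics/t11c.png

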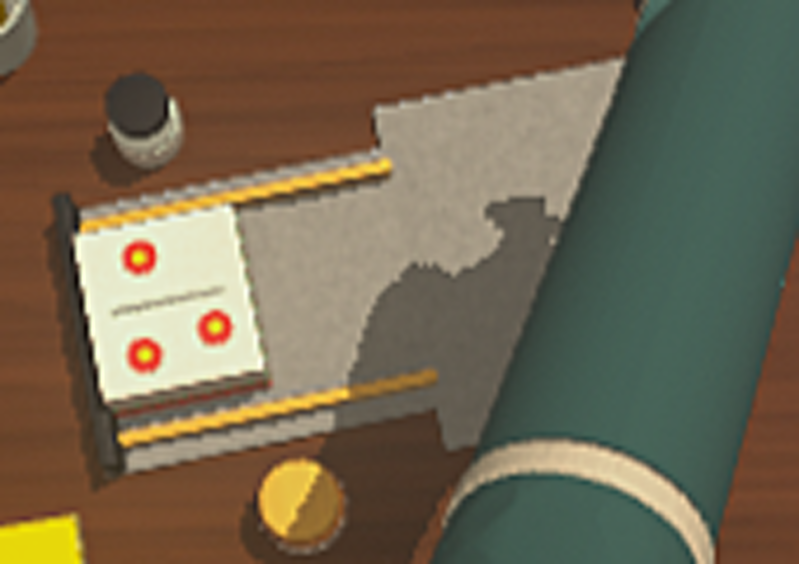

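```bash
python3 -c "
from fit import *
ct=tc([(76,239),(233,207),(267,372),(109,406)],(180,135),4.7)
cm=[(.05,-.0525,.088),(-.05,-.0525,.088),(-.05,.0525,.088),(.05,.0525,.088)]
p,r=fit([('top',ct,cm)],[.5,.19,1.75]);print(w2l(p[:2]).round(4),np.degrees(p[2]-L[2]),r.round(1).tolist())
"
```

```text
[[0.152  0.0032]] 0.5179592427853786 [[-0.3, 0.1], [0.4, -0.2], [0.4, -0.0], [-0.5, 0.1]]
```

```bash
python3 -c "
from h import *
print(job.hand_in())"
```

```text
the job is handed in; nothing more can be done
None
```

The white carton is against the black end stop and roughly centred between the rails, and the job is handed in (no verdict is reported). The arm's clock read about 17.8 s of the 64 s allowed.

I straightened and centred it with a two-finger push from its right side. Then I pushed it down the lane from behind with the fingertips above rail height. I stopped when it no longer moved and the push force had risen to about 15 N. After that I backed off, raised the hand and moved it behind the tray.

- **Position:** the last top view puts the carton centre at x = 152 mm, y = +3 mm, with 0.5° of skew. Home is 155 mm. I believe the 3 mm shortfall is calibration error, because the carton was firmly blocked and the fingers stopped within 2 mm of where I expected.
- **Rails:** about 10 mm of clearance remains on the tighter side. I saw no contact with either rail in the pictures or the force readings.
- **Other objects:** they look unmoved in the pictures, though I compared them by eye and did not measure them again.
- **Disagreement:** along the way, the side-camera fits differed from the wrist-camera ones by up to 3 mm and 3°. I went by the wrist camera, and the force and final top view agree with it.

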